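# Put the washed tea things back on their own drip rests

## Robot

A 7-joint arm with a two-finger parallel gripper is mounted at the origin on the work surface. World frame = base frame: x ahead of the robot, y to its left, z up, the work surface at z = 0. Lengths are in m, angles in rad, forces in N, time in s.
With the tool pointing down it reaches from about 0.425 to 0.925 m from the base axis. Payload 6.8 kg.
Tool frame: the origin (TCP) lies at the very end of the fingers, on their centre line; the grasp point (between the pads) lies 19 mm behind it; z points along the fingers, y is the direction in which the jaws open and shut (so a half turn about z gives the same grasp; the last joint's range is limited). The gripper opens to 85 mm and grips with 20 to 120 N. Pads are 22 mm wide; open, the fingers measure 114 mm over their backs; the gripper's body (76 mm by 85 mm) begins 54 mm behind the grasp point. The pads swing forward as they close: fully open they stand 13 mm farther back than shut.
Start: joints at [-0.108, 0.477, 0.022, 1.555, -0.011, 1.109, -0.083], TCP at [0.675, 0, 0.198] pointing down, gripper open.
Joint ranges: [-2.96, 2.96], [-0.34, 2.1], [-1.41, 1.46], [0.24, 2.44], [-1.37, 4.51], [0.17, 1.92], [-2.96, 2.96]. Speed limits (rad/s): [2.39, 2.39, 3.14, 3.14, 3.14, 3.14, 3.14].

## Interface

Orientations are given as a rotation vector (axis times angle).
In Python, from rig import r gives the robot as it stands.
- The arm moves only by the tool play_rows, never from a script. Its argument "steps" is a list that holds one entry, the list of rows, each a list of 7 numbers: the shift along the tool's x, y, z in mm, then the turn, a rotation vector about the tool's x, y, z in degrees, then the closure in counts, from 0 (fully open) to 255 (shut). In form: [[[x, y, z, wx, wy, wz, claw], ...]]. A call has 1 to 8 rows; each row is the pose to reach, as a shift and turn from the pose measured when the call began, along the tool's axes at that moment; what a row does not reach only later rows make up. A row lasts 1/8 s, in which the tool goes at most 62.5 mm and 10.7 degrees, less where a joint would pass 70% of its speed; a pose out of reach is approached as far as the arm can. A call with a gripper value outside its range is refused whole. The fingers move at their own pace and stop on an object; "grip_force" is the grip in N (left out, the last holds). Time passes only in rows, so rows that repeat a pose let the fingers close. It gives the time, the measured TCP pose, the force and the opening at its end, in the units of the state.
- r.observe(): the state, without advancing time (a new reading comes with each control period).
- r.get_image(name): name is "scene" or "side" or "wrist"; returns a dict with "pixels" (420x560x3 uint8, red, green, blue), "camera_matrix" (3x3 intrinsics, pixels), "distortion" ([k1, k2, p1, p2, k3] as OpenCV has them; the pictures are not rectified), "camera_from_world" (4x4, takes a point from world to camera coordinates); the wrist camera has in their place "tool_from_camera" (4x4, takes a point from camera to tool coordinates, whose origin is the TCP and whose axes are the flange's). Camera axes: x right, y down, z forward; pixel columns grow to the right and rows downward; lengths in m; the calibration is good to about 2 mm. A picture is of the moment at which its call begins: read the wrist's pose just before it. There is no depth.
- r.job_done(): hands the job in, once; it reports no verdict.
Trained networks look in the newest picture that a camera, given by its name, has taken for a name from the list of things; names that differ only in an ending like _2 or _b are one class to them, and where a whole thing is asked for, a point or a joint stands for the part that bears it (a point fixed in the world has none). Each returns a list of dicts, best first, with "score" (0 to 1); they miss things now and then, are a little off and sometimes report something else, mostly with a low value. They report only what shows in the picture. A call takes as long as a camera call. They do not tell look-alikes from the thing itself.
- r.look_for(camera, query): "centre" ([x, y, z] in m, in world coordinates, good to about 4 mm: the middle of the surface that is visible of it).
- r.trace(camera, query): "pixels" (420x560 bool, what is visible of it).
- r.tip_of(camera, query): "centre" ([x, y, z] in m, in world coordinates, good to about 4 mm: a listed point, or the origin of a listed thing).
The state is a dict: "t": time; "qpos": joint angles; "qvel": joint speeds; "effort": joint torques, N m; "tcp_pos": TCP position; "tool_rot": TCP orientation; "force": force on the tool from outside, world axes, zero at the start; "torque": the same for the moment, N m; "finger_gap": finger opening in m.
Only numpy, scipy, OpenCV 4.12 (cv2) and the standard library are available. Lean on these libraries where they do the work, as an engineer would, in place of code of your own. Each camera call takes 0.05 s, during which the arm holds its last target. There are 200 camera calls.

## Task

Put each of the four washed things on the grey drip rest made to its outline: the large cup in the large round rest, the small cup in the small round one, the pestle lying in the oblong tray, and the tea strainer upright in the keyhole-shaped rest with its handle over the narrow arm. Each must sit flat on its rest's floor inside the rim, and all be let go. Leave the spoon rest where it lies and the bottle standing.

Things in the scene. Friction and masses are not known exactly. Their poses are not given: they have to be found in the camera images.
- cup_large: Large white melamine cup, standing mouth up, round, no handle, 75 mm high, outer diameter 58 mm at the foot and 66 mm at the rim (straight taper), wall 3 mm, 90 to 145 g. Origin: centre of its underside; z up its axis.
- cup_small: Small white melamine cup, standing mouth up, round, no handle, 58 mm high, outer diameter 38 mm at the foot and 46 mm at the rim (straight taper), wall 3 mm, 50 to 80 g. Origin: centre of its underside; z up its axis.
- pestle: Dark wooden pestle lying down, 120 mm long, alike at both ends: round heads 30 mm thick and a 50 mm long waist 24 mm thick in the middle; it does not roll by itself, 95 to 160 g. Origin: its middle, on its axis (15 mm above what it lies on); x along its length.
- strainer: Upright steel tea strainer, 120 mm long, 50 to 80 g: open round basket 34 mm high, outer diameter 42 mm at the foot, 51 at 14 mm height, 54 at the rim; flat handle 10 x 4 mm, its middle 31 mm up. Origin: level with the basket's underside, 31 mm from the basket's axis towards the handle; x along the handle: basket axis at x = -31 mm, handle end at x = +62 mm.
- rest_large: Fixed grey plastic round rest for the large cup: outer diameter 82 mm, inner 76 mm, floor 3 mm thick, rim top 8 mm above the worktop. Origin: centre of its underside; z up.
- rest_small: Fixed grey plastic round rest for the small cup: outer diameter 62 mm, inner 56 mm, floor 3 mm thick, rim top 8 mm above the worktop. Origin: centre of its underside; z up.
- rest_pestle: Fixed grey plastic oblong tray for the pestle: 146 x 56 mm outside, 140 x 50 mm inside, floor 3 mm thick, rim top 8 mm above the worktop. Origin: centre of its underside; x along its length, either way round is fine for the pestle.
- rest_strainer: Fixed grey plastic keyhole-shaped rest for the strainer: round well, 70 mm outer and 64 mm inner diameter, with an arm 24 mm wide to one side; floor 3 mm thick, rim top 8 mm above the worktop. x along the arm: well centre at x = -31 mm, arm end at x = +66 mm. Origin at the underside; the strainer's origin and x axis fall on the rest's own when in place.
- spoon_rest: White ceramic spoon rest, bystander, a shallow open-ended tray 110 x 50 mm, 14 mm high, long way along x. Origin: centre of its underside. Leave it where it lies.
- bottle: Empty clear plastic bottle with a white twist cap, bystander, 62 mm across, 190 mm high, light (50 g) and easily knocked over. Origin: centre of its underside; z up.
There are look-alikes about, which are no part of the job. There is more than one size of the pestle; the one meant has the size given above.

How it is judged:
By the outcome, as a careful person would: the job done as asked, in the order asked, and still so for the second after the job is handed in, with the robot touching nothing.
It also fails if it takes over 112 s, if anything falls off the work surface, if the arm or the gripper's body presses on something with over 40 N, if the wrist force passes 120 N, or if a joint passes its speed limit or range.

## Working session

There is one attempt and no reset: what is moved stays moved. The work goes in short steps, Python scripts to look and compute and a tool call to move; the robot and the scene stay as the last step left them, time stands still between calls to the robot, and variables do not carry over. Pictures are saved under pics/ and viewed, about 12 in all and at most 16, crops included, and the job is handed in when it is done.

Besides the shell and the picture viewer there is one more tool, called as name(argument=value, ...) on one line, values as JSON. play_rows: Moves the arm, as the interface text tells. Its arguments: {"type":"object","properties":{"steps":{"type":"array","items":{"type":"array","items":{"type":"array","items":{"type":"number"}}}},"grip_force":{"type":"number"}},"required":["steps"]}

```bash
ls; mkdir -p pics; cat > h.py <<'E'
from rig import r
import numpy as np, cv2
from scipy.spatial.transform import Rotation as R
def save(im,n): cv2.imwrite(f'pics/{n}.png',cv2.cvtColor(im,cv2.COLOR_RGB2BGR))
def cam(d,s=None):
    if 'camera_from_world' in d: return np.array(d['camera_from_world'])
    T=np.eye(4);T[:3,:3]=R.from_rotvec(s['tool_rot']).as_matrix();T[:3,3]=s['tcp_pos']
    return np.linalg.inv(T@np.array(d['tool_from_camera']))
def world(px,z,d,C):
    """pixels -> world points at height z"""
    u=cv2.undistortPoints(np.array(px,float).reshape(-1,1,2),np.array(d['camera_matrix']),np.array(d['distortion'])).reshape(-1,2)
    W=np.linalg.inv(C);o=W[:3,3];v=np.c_[u,np.ones(len(u))]@W[:3,:3].T
    return o+v*((z-o[2])/v[:,2])[:,None]
E
python3 - <<'E'
from h import *
s=r.observe();print(s['tcp_pos'],s['tool_rot'],s['t'],s['finger_gap'])
ims=[]
for c in ('scene','side','wrist'):
    d=r.get_image(c);ims.append(d['pixels'])
    save(d['pixels'],c+'0')
    if c!='wrist':
        print(c,np.linalg.inv(cam(d))[:3,3].round(3))
    for q in ['cup_large','cup_small','pestle','strainer','rest_large','rest_small','rest_pestle','rest_strainer','spoon_rest','bottle']:
        print(c,q,[(round(x['score'],2),np.round(x['centre'],3).tolist()) for x in r.tip_of(c,q)][:4])
E
```

```text
pics
[ 6.74328370e-01 -3.38014701e-05  1.96998052e-01] [-2.22056087 -2.22057916  0.00222255] 0.0 0.0852672391443919
scene [0.934 0.714 0.801]
scene cup_large [(0.57, [0.434, 0.341, 0.0])]
scene cup_small [(0.75, [0.41, -0.328, -0.001]), (0.52, [0.413, -0.124, -0.0])]
scene pestle [(0.81, [0.428, 0.129, 0.016]), (0.7, [0.338, 0.241, 0.012]), (0.55, [0.34, 0.005, 0.01])]
scene strainer [(0.89, [0.592, 0.121, -0.0])]
scene rest_large [(0.64, [0.611, -0.358, 0.001])]
scene rest_small [(0.56, [0.412, -0.125, 0.002])]
scene rest_pestle [(0.78, [0.583, -0.117, 0.003])]
scene rest_strainer [(0.7, [0.609, 0.35, -0.004])]
scene spoon_rest [(0.59, [0.491, -0.004, -0.001])]
scene bottle [(0.73, [0.51, 0.533, -0.0])]
side [-0.029 -0.756  0.775]
side cup_large [(0.9, [0.433, 0.341, -0.001])]
side cup_small [(0.71, [0.4, -0.329, -0.004])]
side pestle [(0.68, [0.339, 0.24, 0.01]), (0.54, [0.428, 0.134, 0.016]), (0.46, [0.344, -0.001, 0.008])]
side strainer [(0.78, [0.592, 0.124, 0.002])]
side rest_large [(0.58, [0.612, -0.356, 0.001])]
side rest_small [(0.66, [0.412, -0.128, -0.0])]
side rest_pestle [(0.94, [0.581, -0.118, 0.002]), (0.48, [0.613, 0.356, -0.003])]
side rest_strainer [(0.63, [0.616, 0.356, 0.0]), (0.46, [0.405, -0.33, -0.003]), (0.16, [0.49, -0.001, -0.0])]
side spoon_rest [(0.86, [0.49, -0.004, 0.001]), (0.66, [0.433, 0.337, -0.001])]
side bottle [(0.81, [0.511, 0.535, -0.002])]
wrist cup_large []
wrist cup_small []
wrist pestle [(0.94, [0.431, 0.132, 0.019])]
wrist strainer [(0.56, [0.595, 0.121, -0.003]), (0.4, [0.486, -0.007, -0.001])]
wrist rest_large []
wrist rest_small [(0.73, [0.412, -0.118, -0.003])]
wrist rest_pestle [(0.65, [0.584, -0.121, -0.001])]
wrist rest_strainer [(0.49, [0.413, -0.123, -0.001])]
wrist spoon_rest [(0.72, [0.488, -0.008, 0.001])]
wrist bottle [(0.21, [0.485, -0.007, -0.0])]
```

View pics/scene0.png

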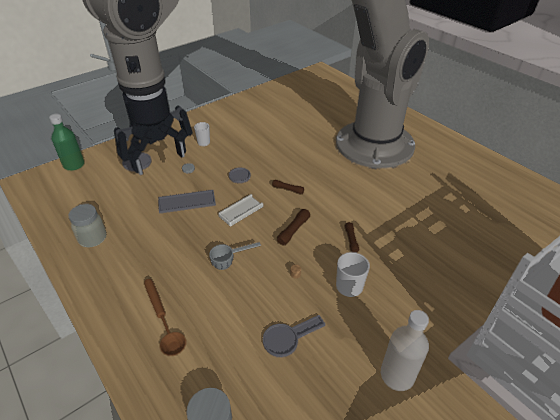

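View pics/side0.png

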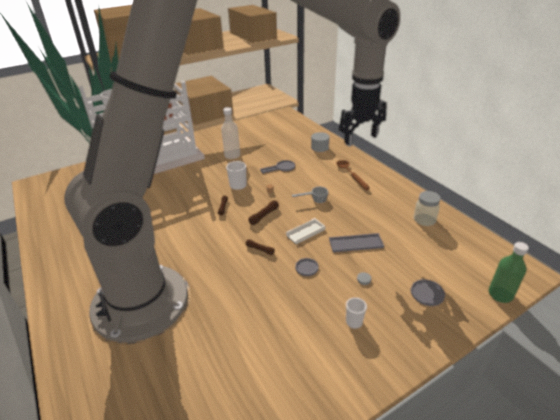

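View pics/wrist0.png

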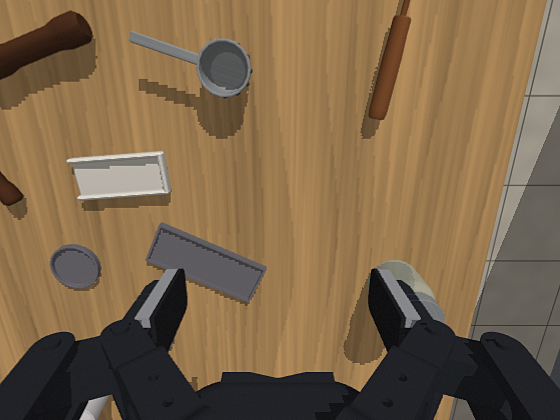

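The scene shows: large white cup at (352,274), small cup at (203,133), keyhole rest (293,337), oblong tray (187,201), small round rest (240,175), large round rest behind the gripper (140,160), strainer (222,256), spoon rest (241,209), clear bottle (405,350).

Pestle candidates: (293,226), which looks largest, (288,187) and (351,237). By the network's axis height (16 mm against 10–12 mm) the one at (293,226) is meant. There is also a cup-like pot at (208,405) and a disc at (187,168). I'll measure outlines and crop the chosen pestle.

```bash
python3 - <<'E'
from h import *
s=r.observe()
Z=dict(pestle=.015,rest_pestle=.008,rest_strainer=.008,rest_large=.008,rest_small=.008,strainer=.031,spoon_rest=.014)
for c in ('scene','side','wrist'):
    d=r.get_image(c);C=cam(d,s)
    for q,z in Z.items():
        for m in r.trace(c,q)[:3]:
            if m['score']<.4: continue
            cs,_=cv2.findContours(m['pixels'].astype(np.uint8),0,1)
            k=max(cs,key=cv2.contourArea).reshape(-1,2)
            w=world(k,z,d,C)[:,:2]*1000
            (cx,cy),(a,b),an=cv2.minAreaRect(w.astype(np.float32))
            if a<b: a,b,an=b,a,an+90
            print(c,q,round(m['score'],2),'px',k.mean(0).round(),'ctr',round(cx),round(cy),'size',round(a),round(b),'ang',round(an%180,1))
    if c=='scene': save(cv2.resize(d['pixels'][165:265,230:390],None,fx=4,fy=4,interpolation=2),'crop')
E
```

```text
scene pestle 0.96 px [293. 227.] ctr 425 131 size 140 32 ang 19.4
scene pestle 0.74 px [287. 186.] ctr 346 5 size 91 33 ang 119.0
scene pestle 0.71 px [351. 237.] ctr 340 242 size 98 23 ang 55.6
scene rest_pestle 0.79 px [186. 201.] ctr 586 -118 size 145 65 ang 154.3
scene rest_pestle 0.71 px [240. 210.] ctr 493 -4 size 109 58 ang 4.8
scene rest_strainer 0.81 px [292. 334.] ctr 610 347 size 133 70 ang 3.5
scene rest_large 0.48 px [145. 160.] ctr 590 -346 size 86 33 ang 72.5
scene rest_small 0.66 px [239. 175.] ctr 415 -120 size 67 59 ang 54.5
scene rest_small 0.48 px [186. 201.] ctr 585 -117 size 147 72 ang 152.8
scene strainer 0.64 px [232. 252.] ctr 596 113 size 118 69 ang 6.1
scene strainer 0.59 px [202. 133.] ctr 403 -332 size 129 44 ang 65.8
scene spoon_rest 0.84 px [241. 210.] ctr 496 1 size 108 58 ang 3.3
side pestle 0.6 px [223. 204.] ctr 337 239 size 102 22 ang 58.4
side pestle 0.56 px [264. 212.] ctr 428 134 size 135 38 ang 20.6
side pestle 0.5 px [260. 247.] ctr 340 0 size 95 33 ang 119.8
side rest_pestle 0.64 px [356. 242.] ctr 578 -123 size 148 64 ang 154.1
side rest_str
[... 178 characters left out ...]
ize 492 70 ang 67.4
side rest_small 0.57 px [307. 267.] ctr 409 -127 size 63 61 ang 57.1
side rest_small 0.51 px [355. 312.] ctr 420 -312 size 90 46 ang 38.6
side strainer 0.75 px [312. 194.] ctr 603 114 size 97 92 ang 114.4
side spoon_rest 0.94 px [306. 230.] ctr 486 -8 size 115 61 ang 3.7
wrist pestle 0.58 px [42. 44.] ctr 433 134 size 113 31 ang 19.2
wrist pestle 0.57 px [  8. 190.] ctr 364 -21 size 40 26 ang 74.4
wrist rest_pestle 0.78 px [205. 262.] ctr 583 -120 size 147 61 ang 154.5
wrist rest_small 0.96 px [ 75. 266.] ctr 413 -125 size 66 61 ang 27.5
wrist strainer 0.75 px [195.  58.] ctr 595 127 size 121 55 ang 147.8
wrist spoon_rest 0.97 px [120. 175.] ctr 493 -4 size 113 52 ang 4.2
```

View pics/crop.png

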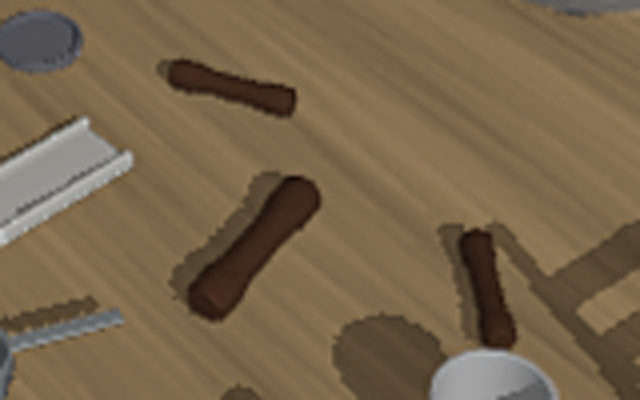

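The crop shows the target pestle in the middle (scene (293,226)), clearly larger than the other two. Everything agrees well, so I start with the large cup at (0.434, 0.341).

play_rows(steps=[[[170,-120,0,0,0,0,0],[341,-240,0,0,0,0,0],[341,-240,0,0,0,0,0],[341,-240,0,0,0,0,0],[341,-240,0,0,0,0,0],[341,-240,0,0,0,0,0],[341,-240,0,0,0,0,0],[341,-240,0,0,0,0,0]]], grip_force=40)

```text
t: 3.85
tcp_pos: [0.4322, 0.3448, 0.1983]
tool_rot: [-2.212, -2.228, -0.001]
force: [0.6, 1.0, -1.3]
finger_gap: 0.0854
```

```bash
python3 - <<'E'
from h import *
s=r.observe();d=r.get_image('wrist');save(d['pixels'],'w1');print(s['tcp_pos'])
print(np.array(d['tool_from_camera']).round(3))
for q in('cup_large','rest_strainer'):print(r.tip_of('wrist',q)[:2])
d=r.get_image('side');C=cam(d);print('green bottle',world([(503,298)],0,d,C), 'jar',world([(427,220)],0,d,C))
E
```

```text
[0.43216982 0.34482897 0.19830665]
[[-0.    -0.947 -0.321  0.082]
 [ 1.    -0.    -0.001  0.   ]
 [ 0.001 -0.321  0.947 -0.177]
 [ 0.     0.     0.     1.   ]]
[{'centre': [0.4331, 0.3362, -0.0014], 'score': 0.89}]
[{'centre': [0.6068, 0.3534, 0.0045], 'score': 0.89}]
green bottle [[ 0.75347637 -0.47092928  0.        ]] jar [[ 8.29581704e-01 -1.56736136e-01 -1.11022302e-16]]
```

View pics/w1.png

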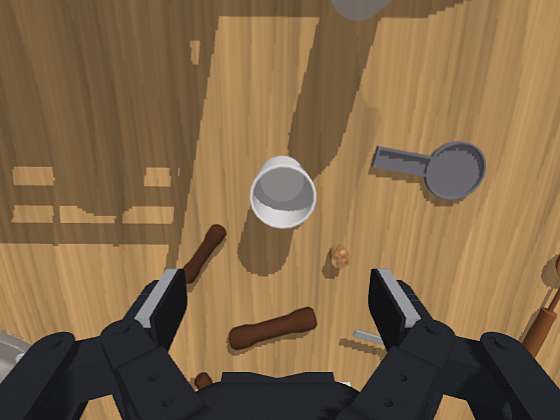

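The wrist view shows the cup at (283,195), midway between the fingers, with the keyhole rest at (430,167), arm pointing left. I'll descend on the cup and grip.

play_rows(steps=[[[-5,1,60,0,0,0,0],[-5,1,120,0,0,0,0],[-5,1,165,0,0,0,0],[-5,1,165,0,0,0,0],[-5,1,165,0,0,0,255],[-5,1,165,0,0,0,255],[-5,1,165,0,0,0,255],[-5,1,165,0,0,0,255]]])

```text
t: 5.05
tcp_pos: [0.4454, 0.3375, 0.0395]
tool_rot: [2.225, 2.212, 0.025]
force: [-0.7, 0.3, -1.1]
finger_gap: 0.0124
```

```bash
python3 - <<'E'
from h import *
s=r.observe();print(s)
d=r.get_image('wrist');e=r.get_image('scene')
save(np.hstack([cv2.resize(d['pixels'],(400,300)),cv2.resize(e['pixels'],(400,300))]),'w2')
print(r.tip_of('scene','cup_large'))
E
```

```text
{'t': 5.05, 'qpos': array([-0.66328399,  0.48678981, -0.12537462,  1.96993526,  0.10016738,
        0.67437487, -0.85774394]), 'qvel': array([-0.01264396,  0.02991497, -0.03633273,  0.07303818, -0.03886404,
        0.04325654,  0.00033875]), 'effort': array([ 3.67183322e-01, -5.24143302e+01,  7.75086740e-02, -2.03372329e+01,
        3.25560188e-01, -2.75044162e-01, -6.66291846e-03]), 'tcp_pos': array([0.44544734, 0.3374969 , 0.03946566]), 'tool_rot': array([2.22529746, 2.21163455, 0.02530196]), 'force': array([-0.67413505,  0.28957946, -1.09215358]), 'torque': array([0.00732195, 0.06897953, 0.03876805]), 'finger_gap': 0.012401870388700706}
[{'centre': [0.4344, 0.3362, -0.0012], 'score': 0.65}, {'centre': [0.4289, 0.1311, 0.0135], 'score': 0.39}]
```

View pics/w2.png

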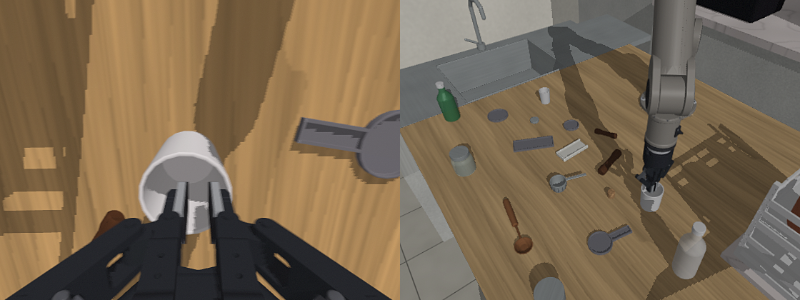

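The fingers closed before the arm had settled and went into the cup's opening; force is near zero and the cup has not moved. I'll lift out, reopen, descend and only close once the arm has arrived.

play_rows(steps=[[[0,0,-40,0,0,0,255],[0,0,-80,0,0,0,255],[0,0,-80,0,0,0,255],[0,0,-80,0,0,0,255],[0,-11,-80,0,0,0,0],[0,-11,-80,0,0,0,0],[0,-11,-80,0,0,0,0],[0,-11,-80,0,0,0,0]]])

```text
t: 6.2
tcp_pos: [0.4272, 0.3349, 0.1149]
tool_rot: [2.224, 2.217, 0.004]
force: [-0.7, 0.2, -0.4]
finger_gap: 0.0725
```

play_rows(steps=[[[2,6,0,0,0,0,0],[2,6,0,0,0,0,0],[2,6,0,0,0,0,0],[2,6,30,0,0,0,0],[2,6,60,0,0,0,0],[2,6,82,0,0,0,0],[2,6,82,0,0,0,0],[2,6,82,0,0,0,0]]])

```text
t: 7.2
tcp_pos: [0.4338, 0.3375, 0.0337]
tool_rot: [2.224, 2.217, 0.006]
force: [0.3, -1.7, 0.6]
finger_gap: 0.0854
```

play_rows(steps=[[[0,0,0,0,0,0,255],[0,0,0,0,0,0,255],[0,0,0,0,0,0,255],[0,0,0,0,0,0,255],[0,0,-60,0,0,0,255],[0,0,-120,0,0,0,255],[0,0,-160,0,0,0,255],[0,0,-160,0,0,0,255]]])

```text
t: 8.2
tcp_pos: [0.435, 0.3385, 0.197]
tool_rot: [2.224, 2.216, 0.016]
force: [-0.9, 0.4, -1.1]
finger_gap: 0.0036
```

```bash
python3 - <<'E'
from h import *
s=r.observe();print(s['tcp_pos'],s['finger_gap'],s['qpos'])
d=r.get_image('wrist');C=cam(d,s);cw=r.tip_of('wrist','cup_large')
e=r.get_image('scene');Ce=cam(e);cs=r.tip_of('scene','cup_large')
f=r.get_image('side');Cf=cam(f);cf=r.tip_of('side','cup_large')
print(cw,cs,cf)
def proj(p,D,c): return cv2.projectPoints(np.array(p,float).reshape(-1,1,3),cv2.Rodrigues(c[:3,:3])[0],c[:3,3],np.array(D['camera_matrix']),np.array(D['distortion']))[0].reshape(-1,2)
out=[]
for D,c in((d,C),(e,Ce),(f,Cf)):
    im=D['pixels'].copy()
    pts=proj([s['tcp_pos'],[.434,.337,0],[.434,.337,.075],[.467,.337,.075],[.401,.337,.075]],D,c);print(pts.round())
    for p,col in zip(pts,[(255,0,0),(0,255,0),(0,0,255),(0,255,255),(255,255,0)]): cv2.circle(im,tuple(int(v) for v in p),2,col,-1)
    if D is d: out.append(cv2.resize(im,(400,300)))
    else:
        x,y=np.clip(pts[0].astype(int),[80,60],[480,360]); out.append(cv2.resize(im[y-60:y+60,x-80:x+80],(400,300)))
save(np.vstack([np.hstack(out[:2]),np.hstack([out[2],out[2]*0])]),'w3')
E
```

```text
[0.43502719 0.33848263 0.197042  ] 0.0035639899122995346 [-0.65073186  0.27561137 -0.14996562  1.85568443  0.05029274  1.00332034
 -0.82531436]
[{'centre': [0.4583, 0.339, 0.1682], 'score': 0.69}, {'centre': [0.6029, 0.3566, 0.0014], 'score': 0.25}] [{'centre': [0.4555, 0.3443, 0.1608], 'score': 0.89}] [{'centre': [0.456, 0.3399, 0.1563], 'score': 0.74}]
[[277. 241.]
 [275. 173.]
 [275. 190.]
 [309. 190.]
 [241. 190.]]
[[363. 223.]
 [350. 286.]
 [355. 263.]
 [343. 271.]
 [366. 256.]]
[[232. 133.]
 [237. 185.]
 [235. 166.]
 [244. 163.]
 [226. 169.]]
```

View pics/w3.png

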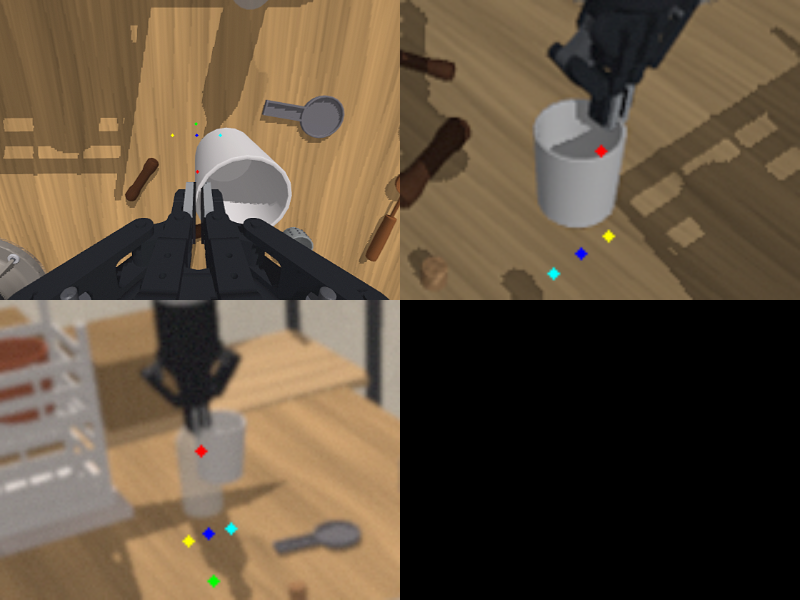

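It holds the cup after all, by the wall: one finger is inside, gap 3.6 mm = the wall thickness. All three views put the cup's underside at about (0.457, 0.341, 0.162), hanging upright. That grasp will do. I'll carry it to the large rest with the offset accounted for.

play_rows(steps=[[[-50,11,0,0,0,0,255],[-100,22,0,0,0,0,255],[-150,33,0,0,0,0,255],[-200,43,0,0,0,0,255],[-250,54,0,0,0,0,255],[-300,65,0,0,0,0,255],[-350,76,0,0,0,0,255],[-400,87,0,0,0,0,255]]])

```text
t: 9.5
tcp_pos: [0.5179, -0.0654, 0.1912]
tool_rot: [-2.225, -2.218, 0.001]
force: [1.7, 0.1, -0.3]
finger_gap: 0.0035
```

play_rows(steps=[[[-60,13,0,0,0,0,255],[-120,26,0,0,0,0,255],[-180,39,0,0,0,0,255],[-240,52,0,0,0,0,255],[-298,64,0,0,0,0,255],[-298,64,0,0,0,0,255],[-298,64,0,0,0,0,255],[-298,64,0,0,0,0,255]]])

```text
t: 10.5
tcp_pos: [0.5814, -0.3615, 0.1907]
tool_rot: [-2.221, -2.22, -0.0]
force: [0.2, 0.4, -0.4]
finger_gap: 0.0031
```

```bash
python3 - <<'E'
from h import *
s=r.observe();print(s['tcp_pos'],s['finger_gap'])
for c in('scene','side','wrist'):
    r.get_image(c)
    for q in('cup_large','rest_large'):print(c,q,[(round(x['score'],2),np.round(x['centre'],4).tolist()) for x in r.tip_of(c,q)][:2])
E
```

```text
[ 0.58139776 -0.36147692  0.19069421] 0.0030971996618006756
scene cup_large [(0.76, [0.6032, -0.3554, 0.1566])]
scene rest_large [(0.58, [0.5134, 0.5341, 0.0024]), (0.57, [0.6117, -0.3588, 0.0035])]
side cup_large [(0.96, [0.604, -0.3562, 0.1587]), (0.48, [0.6126, -0.359, -0.0019])]
side rest_large [(0.73, [0.4099, -0.1259, -0.0011]), (0.6, [0.6127, -0.3571, -0.004])]
wrist cup_large [(0.64, [0.6022, -0.3592, 0.1614])]
wrist rest_large [(0.95, [0.611, -0.3631, 0.0001])]
```

play_rows(steps=[[[-1,7,50,0,0,0,255],[-1,7,100,0,0,0,255],[-1,7,135,0,0,0,255],[-1,7,145,0,0,0,255],[-1,7,149,0,0,0,255],[-1,7,152,0,0,0,255],[-1,7,152,0,0,0,255],[-1,7,152,0,0,0,255]]])

```text
t: 11.95
tcp_pos: [0.5885, -0.3648, 0.0404]
tool_rot: [2.223, 2.218, 0.0]
force: [-0.5, 0.2, -0.6]
finger_gap: 0.0031
```

play_rows(steps=[[[3,0,3,0,0,0,255],[3,0,4,0,0,0,255],[3,0,4,0,0,0,255],[3,0,4,0,0,0,205],[3,0,4,0,0,0,190],[3,0,4,0,0,0,190],[3,0,4,0,0,0,190],[3,0,4,0,0,0,190]]])

```text
t: 12.95
tcp_pos: [0.5886, -0.3619, 0.0363]
tool_rot: [2.223, 2.217, 0.0]
force: [0.8, -0.3, -0.3]
finger_gap: 0.0218
```

```bash
python3 - <<'E'
from h import *
s=r.observe();print(s['tcp_pos'],s['finger_gap'],s['force'])
o=[]
for c in('side','wrist'):
    o.append(r.get_image(c)['pixels'])
    print(c,[(round(x['score'],2),np.round(x['centre'],4).tolist()) for x in r.tip_of(c,'cup_large')][:2])
save(np.hstack([cv2.resize(o[0][180:330,340:540],(400,300)),cv2.resize(o[1],(400,300))]),'w4')
E
```

```text
[ 0.5886207  -0.36187678  0.03634784] 0.021817763201182044 [ 0.80048367 -0.29743183 -0.32640692]
side [(0.61, [0.6131, -0.3574, -0.0008])]
wrist [(0.7, [0.6138, -0.3581, 0.0079])]
```

View pics/w4.png

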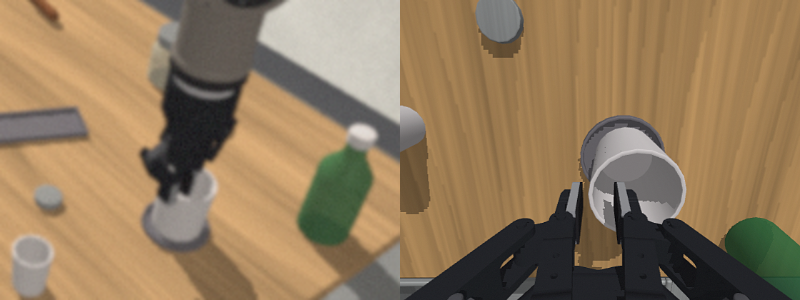

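The cup sits inside the large rest's rim, with the fingers clear on both sides of the wall. I'll lift straight out and go to the small cup.

play_rows(steps=[[[0,0,-40,0,0,0,190],[0,0,-90,0,0,0,190],[0,0,-140,0,0,0,190],[0,0,-160,0,0,0,190],[0,0,-160,0,0,0,190],[10,-60,-160,0,0,0,0],[20,-120,-160,0,0,0,0],[33,-184,-160,0,0,0,0]]])

```text
t: 14.15
tcp_pos: [0.4041, -0.3276, 0.1935]
tool_rot: [-2.223, -2.217, 0.002]
force: [-0.2, -0.8, 0.8]
finger_gap: 0.0751
```

```bash
python3 - <<'E'
from h import *
s=r.observe();print(s['tcp_pos'],s['finger_gap'])
for c in('side','wrist','scene'):
    r.get_image(c)
    for q in('cup_small','cup_large'):print(c,q,[(round(x['score'],2),np.round(x['centre'],4).tolist()) for x in r.tip_of(c,q)][:2])
E
```

```text
[ 0.40409385 -0.32758446  0.19351161] 0.07505009290975716
side cup_small [(0.61, [0.4009, -0.3292, -0.0026])]
side cup_large [(0.77, [0.6107, -0.3577, 0.0019]), (0.52, [0.4105, -0.1261, -0.0004])]
wrist cup_small [(0.57, [0.4089, -0.3286, 0.0016])]
wrist cup_large [(0.57, [0.6139, -0.3602, 0.0045])]
scene cup_small [(0.7, [0.6101, 0.3492, -0.0025]), (0.68, [0.4084, -0.326, 0.001])]
scene cup_large [(0.63, [0.6106, -0.356, 0.0034])]
```

play_rows(steps=[[[0,1,0,0,0,0,0],[0,1,50,0,0,0,0],[0,1,100,0,0,0,0],[0,1,145,0,0,0,0],[0,1,171,0,0,0,0],[0,1,171,0,0,0,0],[0,1,171,0,0,0,0],[0,1,171,0,0,0,0]]])

```text
t: 15.6
tcp_pos: [0.4107, -0.3296, 0.026]
tool_rot: [2.22, 2.217, 0.001]
force: [-0.0, 0.2, 0.0]
finger_gap: 0.0856
```

play_rows(steps=[[[0,0,0,0,0,0,255],[0,0,0,0,0,0,255],[0,0,0,0,0,0,255],[0,0,0,0,0,0,255],[0,0,0,0,0,0,255]]])

```text
t: 16.23
tcp_pos: [0.4106, -0.3296, 0.026]
tool_rot: [2.22, 2.217, 0.001]
force: [-0.8, 0.0, -0.0]
finger_gap: 0.0002
```

```bash
python3 - <<'E'
from h import *
o=[]
for c in('side','wrist','scene'):
    o.append(r.get_image(c)['pixels'])
    print(c,[(round(x['score'],2),np.round(x['centre'],4).tolist()) for x in r.tip_of(c,'cup_small')][:2])
save(np.vstack([np.hstack([cv2.resize(o[0][230:380,260:460],(400,300)),cv2.resize(o[1],(400,300))]),np.hstack([cv2.resize(o[2][80:200,120:280],(400,300))]*2)]),'w5')
E
```

```text
side [(0.98, [0.4034, -0.3297, -0.002])]
wrist [(0.95, [0.4069, -0.3296, 0.0025])]
scene [(0.63, [0.4093, -0.3268, 0.0018])]
```

View pics/w5.png

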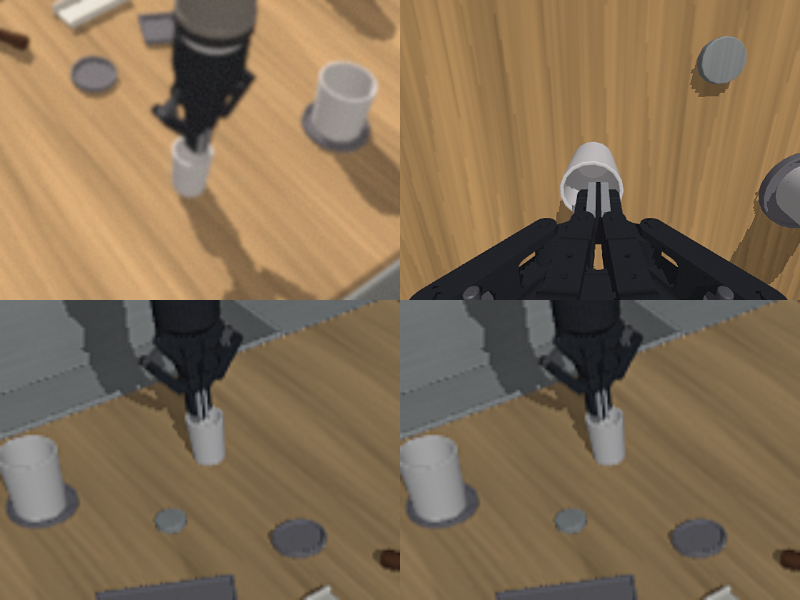

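The closed fingers stand inside the small cup again: full-speed closing on the outside pushes the pads through the thin wall, in effect. Pinching the wall worked, so I'll do that on the +x wall, which also eases the reach at the near rest. Lift clear, open to about 20 mm, shift, descend.

play_rows(steps=[[[0,0,-30,0,0,0,255],[0,0,-60,0,0,0,255],[0,0,-65,0,0,0,255],[0,0,-65,0,0,0,255],[0,0,-65,0,0,0,190],[0,8,-65,0,0,0,190],[0,15,-65,0,0,0,190],[0,15,-65,0,0,0,190]]])

```text
t: 17.52
tcp_pos: [0.4264, -0.3292, 0.0908]
tool_rot: [2.219, 2.218, 0.001]
force: [-0.1, 0.6, 0.1]
finger_gap: 0.0217
```

```bash
python3 - <<'E'
from h import *
s=r.observe();print(s['tcp_pos'],s['finger_gap'])
for c in('side','wrist','scene'):
    d=r.get_image(c)
    print(c,[(round(x['score'],2),np.round(x['centre'],4).tolist()) for x in r.tip_of(c,'cup_small')][:2])
    for m in r.trace(c,'cup_small')[:1]:
        k=np.argwhere(m['pixels'])[:,::-1]
        print(world([k[:,0].min(),0]*0+[(k[:,0].min(),k[k[:,0].argmin(),1]),(k[:,0].max(),k[k[:,0].argmax(),1])],.058,d,cam(d,s)).round(4).tolist())
E
```

```text
[ 0.42641315 -0.32924971  0.09078867] 0.02173523607424512
side [(0.71, [0.4039, -0.3282, -0.0045]), (0.54, [0.4286, 0.1326, 0.0149])]
[[0.3882, -0.3133, 0.058], [0.4255, -0.3407, 0.058]]
wrist [(0.8, [0.4106, -0.3278, 0.0032])]
[[0.3852, -0.3233, 0.058], [0.4293, -0.3271, 0.058]]
scene [(0.58, [0.4091, -0.3269, 0.0002])]
[[0.4201, -0.3414, 0.058], [0.3865, -0.3222, 0.058]]
```

play_rows(steps=[[[2,1,25,0,0,0,190],[2,1,50,0,0,0,190],[2,1,62,0,0,0,190],[2,1,62,0,0,0,190],[2,1,62,0,0,0,190],[2,1,62,0,0,0,220],[2,1,62,0,0,0,240],[2,1,62,0,0,0,255]]])

```text
t: 18.98
tcp_pos: [0.4267, -0.3277, 0.0294]
tool_rot: [2.22, 2.217, 0.001]
force: [-0.7, -0.6, 0.3]
finger_gap: 0.0
```

play_rows(steps=[[[0,0,0,0,0,0,255],[0,0,0,0,0,0,255],[0,0,0,0,0,0,255],[0,0,-40,0,0,0,255],[0,0,-90,0,0,0,255],[0,0,-140,0,0,0,255],[0,0,-140,0,0,0,255],[0,0,-140,0,0,0,255]]])

```text
t: 19.98
tcp_pos: [0.4259, -0.327, 0.169]
tool_rot: [2.22, 2.217, 0.001]
force: [0.8, 0.4, -0.8]
finger_gap: 0.0002
```

```bash
python3 - <<'E'
from h import *
s=r.observe();print(s['tcp_pos'],s['finger_gap'])
for c in('side','wrist','scene'):
    d=r.get_image(c)
    for q in('cup_small','rest_small'):print(c,q,[(round(x['score'],2),np.round(x['centre'],4).tolist()) for x in r.tip_of(c,q)][:2])
E
```

```text
[ 0.42594341 -0.32702546  0.16897553] 0.00020128479191870296
side cup_small [(0.56, [0.4021, -0.3299, -0.0044])]
side rest_small [(0.54, [0.4131, -0.1295, 0.0021])]
wrist cup_small [(0.95, [0.4086, -0.3261, 0.0009])]
wrist rest_small []
scene cup_small [(0.68, [0.409, -0.3259, -0.0024])]
scene rest_small [(0.64, [0.4128, -0.1234, -0.0025])]
```

Missed: the cup did not move. In the earlier overlay the visible fingertips ended short of the projected TCP, so I'll check where the tips really are relative to the reported TCP.

```bash
cat >> h.py <<'E'
def proj(p,D,c): return cv2.projectPoints(np.array(p,float).reshape(-1,1,3),cv2.Rodrigues(c[:3,:3])[0],c[:3,3],np.array(D['camera_matrix']),np.array(D['distortion']))[0].reshape(-1,2)
E
python3 - <<'E'
from h import *
s=r.observe();Rm=R.from_rotvec(s['tool_rot']).as_matrix()
o=[]
for c,w in(('wrist',60),('scene',60),('side',60)):
    D=r.get_image(c);im=D['pixels'];C=cam(D,s)
    P=np.array([s['tcp_pos']-Rm[:,2]*k for k in(0,.01,.02,.03)])
    pts=proj(P,D,C);x,y=np.clip(pts[0].astype(int),[w,45],[560-w,375])
    cr=cv2.resize(im[y-45:y+45,x-w:x+w],(400,300),interpolation=cv2.INTER_NEAREST)
    for p,col in zip(pts,[(255,0,0),(0,255,0),(0,0,255),(255,255,0)]): cv2.circle(cr,tuple(int(v) for v in (p-[x-w,y-45])*400/120),2,col,-1)
    o.append(cr)
save(np.vstack([np.hstack(o[:2]),np.hstack([o[2],o[2]*0])]),'w6')
E
```

```text
(no output)
```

View pics/w6.png

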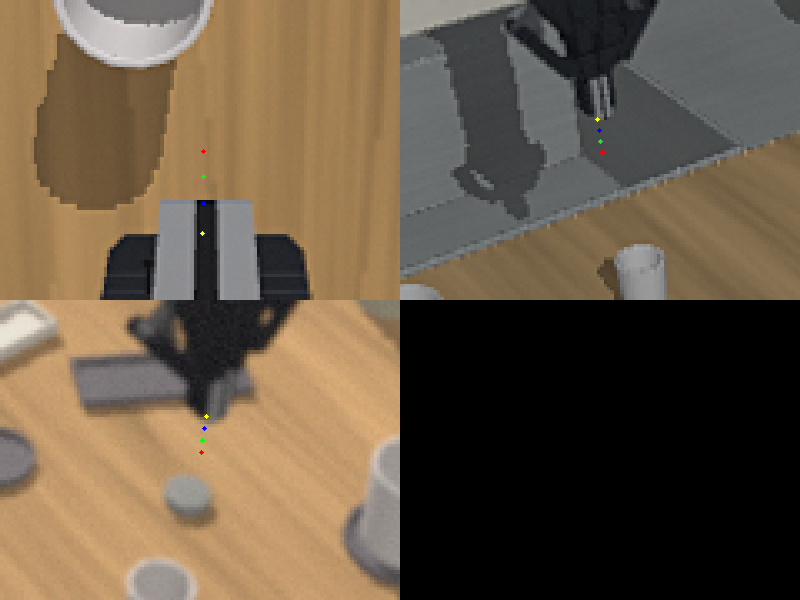

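The real fingertips end about 28–30 mm short of the reported TCP. That explains every miss: the pads closed above or right at the rims, and nothing went through a wall. I'll apply that offset and take the small cup from outside.

play_rows(steps=[[[0,-19,0,0,0,0,0],[0,-19,0,0,0,0,0],[0,-19,0,0,0,0,0],[0,-19,0,0,0,0,0],[0,-19,50,0,0,0,0],[0,-19,100,0,0,0,0],[0,-19,140,0,0,0,0],[0,-19,140,0,0,0,0]]])

```text
t: 21.58
tcp_pos: [0.4059, -0.3263, 0.0269]
tool_rot: [-2.222, -2.219, 0.001]
force: [-0.5, -0.7, 0.2]
finger_gap: 0.0854
```

play_rows(steps=[[[0,0,12,0,0,0,0],[0,0,22,0,0,0,0],[0,0,32,0,0,0,0],[0,0,32,0,0,0,0],[0,0,32,0,0,0,0]]])

```text
t: 22.2
tcp_pos: [0.4059, -0.3263, -0.0049]
tool_rot: [-2.222, -2.219, 0.001]
force: [0.8, -0.7, 0.2]
finger_gap: 0.0855
```

The reported z is −5 mm with no contact force, which confirms the offset. Closing.

play_rows(steps=[[[0,0,0,0,0,0,80],[0,0,0,0,0,0,120],[0,0,0,0,0,0,255],[0,0,0,0,0,0,255],[0,0,0,0,0,0,255],[0,0,0,0,0,0,255]]])

```text
t: 22.95
tcp_pos: [0.4061, -0.3266, -0.0043]
tool_rot: [-2.222, -2.219, 0.001]
force: [-1.2, 0.6, 6.0]
finger_gap: 0.0443
```

play_rows(steps=[[[0,0,-50,0,0,0,255],[0,0,-100,0,0,0,255],[0,0,-110,0,0,0,255],[50,2,-110,0,0,0,255],[100,3,-110,0,0,0,255],[150,5,-110,0,0,0,255],[201,6,-110,0,0,0,255],[201,6,-110,0,0,0,255]]])

```text
t: 23.95
tcp_pos: [0.4119, -0.1217, 0.1049]
tool_rot: [-2.213, -2.226, 0.001]
force: [0.4, -1.3, 0.2]
finger_gap: 0.0446
```

```bash
python3 - <<'E'
from h import *
s=r.observe();print(s['tcp_pos'],s['finger_gap'],s['qvel'].round(2))
for c in('side','wrist','scene'):
    d=r.get_image(c)
    for q in('cup_small','rest_small'):print(c,q,[(round(x['score'],2),np.round(x['centre'],4).tolist()) for x in r.tip_of(c,q)][:2])
E
```

```text
[ 0.41193322 -0.12169191  0.10492921] 0.04459768306213861 [ 0.05  0.01  0.06 -0.02  0.01 -0.    0.05]
side cup_small [(0.92, [0.4116, -0.1218, 0.1058])]
side rest_small [(0.63, [0.417, -0.124, -0.0033])]
wrist cup_small [(0.9, [0.4153, -0.1269, 0.1118])]
wrist rest_small [(0.96, [0.412, -0.1221, -0.0017]), (0.54, [0.4844, -0.0036, 0.0001])]
scene cup_small [(0.67, [0.4152, -0.1269, 0.1118])]
scene rest_small [(0.79, [0.4154, -0.1215, 0.0012])]
```

play_rows(steps=[[[1,0,40,0,0,0,255],[1,0,80,0,0,0,255],[1,0,95,0,0,0,255],[1,0,101,0,0,0,255],[1,0,105,0,0,0,255],[1,0,106,0,0,0,255],[1,0,106,0,0,0,255],[1,0,106,0,0,0,255]]])

```text
t: 25.4
tcp_pos: [0.4126, -0.1254, 0.0]
tool_rot: [-2.225, -2.218, 0.0]
force: [0.1, -0.2, -0.4]
finger_gap: 0.0444
```

play_rows(steps=[[[2,0,1,0,0,0,255],[2,0,1,0,0,0,255],[2,0,1,0,0,0,90],[2,0,1,0,0,0,0],[2,0,1,0,0,0,0],[2,0,-50,0,0,0,0],[2,0,-100,0,0,0,0],[2,0,-180,0,0,0,0]]])

```text
t: 26.4
tcp_pos: [0.4117, -0.1233, 0.1636]
tool_rot: [-2.224, -2.217, 0.003]
force: [0.9, -0.4, 0.3]
finger_gap: 0.0856
```

```bash
python3 - <<'E'
from h import *
s=r.observe();print(s['tcp_pos'],s['finger_gap'],s['force'])
for c in('side','wrist','scene'):
    d=r.get_image(c)
    for q in('cup_small','pestle'):print(c,q,[(round(x['score'],2),np.round(x['centre'],4).tolist()) for x in r.tip_of(c,q)][:2])
E
```

```text
[ 0.41167816 -0.12332807  0.16363376] 0.08555424700611604 [ 0.9007247  -0.3565405   0.33236918]
side cup_small [(0.92, [0.4101, -0.126, 0.0008])]
side pestle [(0.71, [0.4288, 0.1336, 0.0123]), (0.55, [0.3392, 0.2393, 0.0127])]
wrist cup_small [(0.84, [0.4147, -0.1267, 0.0057])]
wrist pestle [(0.97, [0.3393, 0.0047, 0.0113])]
scene cup_small [(0.54, [0.415, -0.1213, 0.0025])]
scene pestle [(0.7, [0.3355, 0.2414, 0.0132]), (0.59, [0.4274, 0.1291, 0.0136])]
```

play_rows(steps=[[[40,2,0,0,0,10,0],[80,5,0,0,0,20,0],[120,8,0,0,0,30,0],[160,10,0,0,0,40,0],[200,13,0,0,0,50,0],[255,16,0,0,0,60,0],[255,16,0,0,0,70.5,0],[255,16,0,0,0,70.5,0]]])

```text
t: 27.85
tcp_pos: [0.4276, 0.1319, 0.16]
tool_rot: [3.096, 0.532, -0.009]
force: [0.1, -0.2, -0.2]
finger_gap: 0.0855
```

```bash
python3 - <<'E'
from h import *
s=r.observe();M=R.from_rotvec(s['tool_rot']).as_matrix();print(s['tcp_pos'],'jaw dir deg',np.degrees(np.arctan2(M[1,1],M[0,1])),'toolx',M[:,0].round(3),'z',M[:,2].round(3),s['qpos'].round(2))
for c in('wrist','scene'):
    d=r.get_image(c);C=cam(d,s)
    print(c,[(round(x['score'],2),np.round(x['centre'],4).tolist()) for x in r.tip_of(c,'pestle')][:3])
    for m in r.trace(c,'pestle')[:3]:
        cs,_=cv2.findContours(m['pixels'].astype(np.uint8),0,1)
        k=max(cs,key=cv2.contourArea).reshape(-1,2)
        w=world(k,.015,d,C)[:,:2]*1000
        (cx,cy),(a,b),an=cv2.minAreaRect(w.astype(np.float32))
        if a<b: a,b,an=b,a,an+90
        print(round(m['score'],2),round(cx),round(cy),round(a),round(b),round(an%180,1))
E
```

```text
[0.42760811 0.13190766 0.16002727] jaw dir deg -70.50797121548611 toolx [ 0.943  0.334 -0.006] z [-0.006 -0.001 -1.   ] [-0.49  0.15  0.06  2.12 -0.01  0.88 -1.66]
wrist [(0.79, [0.341, 0.2396, 0.009]), (0.73, [0.3407, 0.0056, 0.0082]), (0.67, [0.4288, 0.1318, 0.0198])]
0.76 336 17 59 25 122.9
0.74 424 130 126 30 18.6
0.6 338 239 91 26 55.5
scene [(0.8, [0.3382, 0.0053, 0.0095]), (0.7, [0.336, 0.2413, 0.0164]), (0.61, [0.4299, 0.1309, 0.011])]
0.73 346 7 92 34 120.7
0.64 426 130 137 32 19.6
0.52 340 241 98 22 54.7
```

play_rows(steps=[[[1,0,50,0,0,0,0],[1,0,100,0,0,0,0],[1,0,140,0,0,0,0],[1,0,165,0,0,0,0],[1,0,175,0,0,0,0],[1,0,181,0,0,0,0],[1,0,181,0,0,0,0],[1,0,181,0,0,0,0]]])

```text
t: 29.15
tcp_pos: [0.4293, 0.1315, -0.0192]
tool_rot: [-3.096, -0.528, 0.003]
force: [0.1, -0.6, 0.2]
finger_gap: 0.0852
```

play_rows(steps=[[[0,0,0,0,0,0,100],[0,0,0,0,0,0,160],[0,0,0,0,0,0,200],[0,0,0,0,0,0,255],[0,0,0,0,0,0,255],[0,0,0,0,0,0,255]]], grip_force=50)

```text
t: 29.9
tcp_pos: [0.4293, 0.1316, -0.0189]
tool_rot: [-3.096, -0.528, 0.003]
force: [-0.8, -0.3, 5.0]
finger_gap: 0.0225
```

The gap of 22.5 mm and +5 N upward suggest the pads sit a little above the pestle's axis. I'll reopen, lower 9 mm and regrip.

play_rows(steps=[[[0,0,0,0,0,0,120],[0,0,0,0,0,0,120],[0,0,4,0,0,0,120],[0,0,8,0,0,0,120],[0,0,9,0,0,0,120],[0,0,9,0,0,0,120]]])

```text
t: 30.65
tcp_pos: [0.4292, 0.1316, -0.0281]
tool_rot: [-3.096, -0.528, 0.004]
force: [0.5, 0.8, -0.5]
finger_gap: 0.0454
```

play_rows(steps=[[[0,0,0,0,0,0,170],[0,0,0,0,0,0,200],[0,0,0,0,0,0,255],[0,0,0,0,0,0,255],[0,0,0,0,0,0,255]]])

```text
t: 31.28
tcp_pos: [0.4292, 0.1316, -0.0279]
tool_rot: [-3.096, -0.528, 0.003]
force: [-1.8, -0.1, 6.5]
finger_gap: 0.0228
```

play_rows(steps=[[[0,0,-40,0,0,0,255],[0,0,-90,0,0,0,255],[0,0,-110,0,0,0,255],[12,60,-110,0,0,9,255],[24,120,-110,0,0,18,255],[36,180,-110,0,0,27,255],[48,240,-110,0,0,36,255],[60,288,-110,0,0,45,255]]])

```text
t: 32.28
tcp_pos: [0.5819, -0.1231, 0.0813]
tool_rot: [3.06, -0.708, -0.004]
force: [1.0, 2.0, -0.3]
finger_gap: 0.0227
```

```bash
python3 - <<'E'
from h import *
s=r.observe();M=R.from_rotvec(s['tool_rot']).as_matrix();print(s['tcp_pos'],s['finger_gap'],'jaw dir deg',np.degrees(np.arctan2(M[1,1],M[0,1])))
zp=s['tcp_pos'][2]+.0279+.015
for c in('wrist','scene','side'):
    d=r.get_image(c);C=cam(d,s)
    for q,z in(('pestle',zp),('rest_pestle',.008)):
      print(c,q,[(round(x['score'],2),np.round(x['centre'],4).tolist()) for x in r.tip_of(c,q)][:3])
      for m in r.trace(c,q)[:3]:
        cs,_=cv2.findContours(m['pixels'].astype(np.uint8),0,1)
        k=max(cs,key=cv2.contourArea).reshape(-1,2)
        w=world(k,z,d,C)[:,:2]*1000
        (cx,cy),(a,b),an=cv2.minAreaRect(w.astype(np.float32))
        if a<b: a,b,an=b,a,an+90
        print('  ',round(m['score'],2),round(cx),round(cy),round(a),round(b),round(an%180,1))
E
```

```text
[ 0.58191557 -0.12313152  0.08125569] 0.022730011352971376 jaw dir deg -116.04378041301494
wrist pestle []
   0.71 581 -123 120 30 154.1
   0.19 618 0 77 24 138.3
wrist rest_pestle []
   0.79 595 -127 119 56 154.2
scene pestle [(0.8, [0.5801, -0.1208, 0.1208]), (0.71, [0.3402, 0.0084, 0.0107]), (0.64, [0.3339, 0.2424, 0.0115])]
   0.78 549 -104 52 49 150.4
   0.62 426 105 79 28 117.4
   0.49 423 307 85 20 55.2
scene rest_pestle [(0.93, [0.5818, -0.1217, 0.0018])]
   0.97 585 -117 143 64 154.4
side pestle [(0.64, [0.3425, 0.0038, 0.0078]), (0.54, [0.579, -0.1144, 0.1257]), (0.43, [0.341, 0.2399, 0.0092])]
   0.65 549 -103 57 44 146.7
   0.61 286 -108 79 23 119.5
side rest_pestle []
   0.73 580 -123 150 66 153.5
   0.35 646 -338 142 69 31.4
```

play_rows(steps=[[[0,-2,40,0,0,0,255],[0,-2,75,0,0,0,255],[0,-2,90,0,0,0,255],[0,-2,98,0,0,0,255],[0,-2,102,0,0,0,255],[0,-2,102,0,0,0,255],[0,-2,102,0,0,0,255],[0,-2,102,0,0,0,255]]])

```text
t: 34.02
tcp_pos: [0.5825, -0.1183, -0.0198]
tool_rot: [-3.063, 0.697, 0.002]
force: [-0.6, -0.1, -1.1]
finger_gap: 0.0227
```

play_rows(steps=[[[0,1,1,0,0,0,255],[0,1,3,0,0,0,255],[0,1,3,0,0,0,255],[0,1,3,0,0,0,255]]])

```text
t: 34.52
tcp_pos: [0.582, -0.1191, -0.0228]
tool_rot: [-3.063, 0.697, 0.002]
force: [0.3, -0.1, -0.9]
finger_gap: 0.0228
```

play_rows(steps=[[[0,0,0,0,0,0,175],[0,0,0,0,0,0,150],[0,0,0,0,0,0,120],[0,0,0,0,0,0,120],[0,0,-40,0,0,0,120],[0,0,-80,0,0,0,120],[0,0,-120,0,0,0,120],[0,0,-150,0,0,0,0]]])

```text
t: 35.52
tcp_pos: [0.5827, -0.1194, 0.1291]
tool_rot: [-3.063, 0.697, -0.0]
force: [-0.5, 0.1, -0.6]
finger_gap: 0.0619
```

```bash
python3 - <<'E'
from h import *
s=r.observe();print(s['tcp_pos'],s['finger_gap'],s['force'],s['qpos'].round(2))
o=[]
for c in('wrist','scene','side'):
    d=r.get_image(c);o.append(d['pixels'])
    for q in('pestle','rest_pestle','strainer'):
      print(c,q,[(round(x['score'],2),np.round(x['centre'],4).tolist()) for x in r.tip_of(c,q)][:3])
save(np.hstack([cv2.resize(o[0],(400,300)),cv2.resize(o[1],(400,300))]),'w7')
E
```

```text
[ 0.58265683 -0.11936862  0.12909066] 0.061862231451220835 [-0.48220869  0.06313181 -0.59072505] [-0.16  0.43  0.34  1.84 -0.18  0.9  -1.76]
wrist pestle [(0.92, [0.5808, -0.1186, 0.0213])]
wrist rest_pestle [(0.73, [0.5837, -0.1189, -0.0028])]
wrist strainer [(0.71, [0.5947, 0.1207, -0.0022])]
scene pestle [(0.73, [0.5918, 0.12, 0.0013]), (0.66, [0.5824, -0.121, 0.0178]), (0.6, [0.3375, 0.2435, 0.0142])]
scene rest_pestle [(0.81, [0.5829, -0.118, -0.0026]), (0.61, [0.4107, -0.1275, 0.0002])]
scene strainer [(0.65, [0.5907, 0.1161, -0.0008])]
side pestle [(0.94, [0.5822, -0.1168, 0.0183]), (0.68, [0.6115, 0.3591, -0.0025]), (0.67, [0.3383, 0.2431, 0.0119])]
side rest_pestle [(0.73, [0.5856, -0.1181, 0.0031])]
side strainer [(0.83, [0.594, 0.123, 0.0008])]
```

View pics/w7.png

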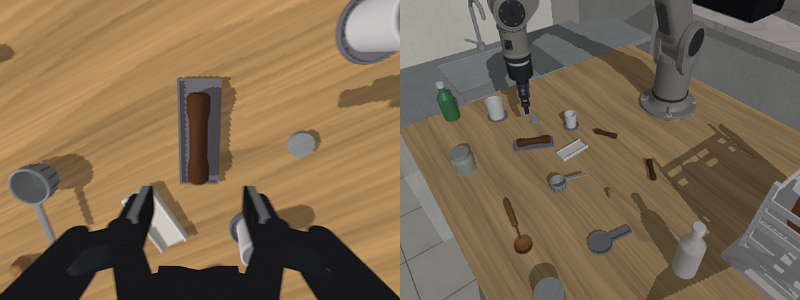

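The pestle lies in its tray inside the rim. Both cups stand in their rests in the scene view, at (495,105) and (570,120). Next the strainer: I move above it and measure its handle direction and that of the keyhole rest.

play_rows(steps=[[[-22,-55,-20,0,0,0,0],[-45,-110,-40,0,0,0,0],[-67,-165,-60,0,0,0,0],[-89,-222,-80,0,0,0,0],[-89,-222,-80,0,0,0,0],[-89,-222,-80,0,0,0,0]]])

```text
t: 36.88
tcp_pos: [0.5977, 0.1191, 0.2063]
tool_rot: [3.063, -0.696, -0.004]
force: [0.1, -0.8, -0.5]
finger_gap: 0.0853
```

```bash
python3 - <<'E'
from h import *
s=r.observe();print(s['tcp_pos'],s['finger_gap'])
for c in('wrist','scene','side'):
    d=r.get_image(c);C=cam(d,s);
    if c=='wrist': save(d['pixels'],'w8')
    for q,z in(('strainer',.032),('rest_strainer',.008)):
      print(c,q,[(round(x['score'],2),np.round(x['centre'],4).tolist()) for x in r.tip_of(c,q)][:2])
      for m in r.trace(c,q)[:1]:
        M=m['pixels'].astype(np.uint8)
        w=world(np.argwhere(M)[:,::-1],z,d,C)[:,:2]*1000
        # rasterise top-down at 1 mm; opening with a disc keeps the round part
        o=w.min(0)-20;sz=(w.max(0)-o+20).astype(int)
        X,Y=np.meshgrid(np.arange(sz[0]),np.arange(sz[1]))
        P=proj(np.c_[X.ravel()+o[0],Y.ravel()+o[1],np.full(X.size,z*1000)]/1000,d,C)
        G=cv2.remap(M,P[:,0].reshape(X.shape).astype(np.float32),P[:,1].reshape(X.shape).astype(np.float32),0)
        K=cv2.getStructuringElement(2,(35,35));B=cv2.morphologyEx(G,2,K)
        b=np.argwhere(B)[:,::-1];bc=b.mean(0)
        H=np.argwhere((G>0)&(cv2.dilate(B,np.ones((7,7)))==0))[:,::-1]
        n,l,st,ce=cv2.connectedComponentsWithStats(((G>0)&(cv2.dilate(B,np.ones((7,7)))==0)).astype(np.uint8))
        i=1+st[1:,4].argmax();h=np.argwhere(l==i)[:,::-1].astype(np.float32)
        v=cv2.fitLine(h,2,0,.01,.01).ravel()[:2];hc=h.mean(0)
        if v@(hc-bc)<0:v=-v
        far=((h-bc)@v).max()
        print('  ',round(m['score'],2),'round',(bc+o).round(1),'ext',np.ptp(b,0),'line dir',np.degrees(np.arctan2(v[1],v[0])).round(1),'centre->handle dir',np.degrees(np.arctan2(*(hc-bc)[::-1])).round(1),'reach',far.round(1))
E
```

```text
[0.59769359 0.11911854 0.20631773] 0.08528444547983514
wrist strainer [(0.88, [0.5942, 0.1206, -0.0006])]
   0.65 round [621.1 110.2] ext [54 53] line dir 162.5 centre->handle dir 162.0 reach 93.1
wrist rest_strainer [(0.74, [0.609, 0.3559, 0.0034])]
   0.55 round [638.5 346.9] ext [73 73] line dir 171.0 centre->handle dir 170.1 reach 98.2
scene strainer [(0.61, [0.592, 0.1193, 0.0021]), (0.16, [0.6115, -0.357, 0.0047])]
   0.73 round [626.5 117.3] ext [58 71] line dir 161.6 centre->handle dir 168.7 reach 95.5
scene rest_strainer [(0.85, [0.6063, 0.3507, -0.002])]
   0.62 round [639.2 349.5] ext [78 72] line dir 172.6 centre->handle dir 169.9 reach 98.5
side strainer [(0.73, [0.5959, 0.1224, -0.0007]), (0.51, [0.6119, -0.3561, 0.0001])]
   0.84 round [612.1  99. ] ext [68 79] line dir 151.8 centre->handle dir 64.6 reach 3.5
side rest_strainer [(0.77, [0.616, 0.3604, -0.0021]), (0.32, [0.591, 0.123, 0.0004])]
   0.75 round [631.4 346.1] ext [85 74] line dir 176.7 centre->handle dir 170.8 reach 93.3
```

View pics/w8.png

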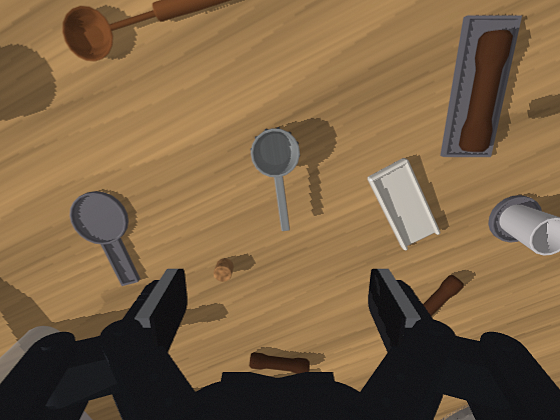

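The wrist view shows the strainer basket at (275,153) with its handle down to (285,228), and the keyhole rest well at (100,217) with its arm to (128,280). Basket axis (0.622, 0.1105), handle 162.3°; well (0.6385, 0.3475), arm about 170.5°. The networks' origins agree for both. I'll take the basket across the handle direction.

play_rows(steps=[[[26,-3,50,0,0,-7.9,0],[26,-3,100,0,0,-7.9,0],[26,-3,150,0,0,-7.9,0],[26,-3,180,0,0,-7.9,0],[26,-3,195,0,0,-7.9,0],[26,-3,195,0,0,-7.9,0],[26,-3,195,0,0,-7.9,0]]])

```text
t: 38.5
tcp_pos: [0.6234, 0.1112, 0.0131]
tool_rot: [-3.103, 0.484, 0.0]
force: [0.7, -0.8, 0.7]
finger_gap: 0.0857
```

```bash
python3 - <<'E'
from h import *
s=r.observe();M=R.from_rotvec(s['tool_rot']).as_matrix();print(s['tcp_pos'],'jaw',np.degrees(np.arctan2(M[1,1],M[0,1])))
print('needed shift tool mm', (M.T@(np.array([.622,.1105,-.025])-s['tcp_pos'])*1000).round(1), r.get_image('wrist') and r.tip_of('wrist','strainer'))
E
```

```text
[0.62344506 0.11124921 0.01313027] jaw -107.73118104051429
needed shift tool mm [-1.1  1.2 38.1] [{'centre': [0.5944, 0.1218, -0.0006], 'score': 0.85}]
```

play_rows(steps=[[[-1,1,15,0,0,0,0],[-1,1,28,0,0,0,0],[-1,1,38,0,0,0,0],[-1,1,38,0,0,0,0],[-1,1,38,0,0,0,0]]], grip_force=25)

```text
t: 39.22
tcp_pos: [0.6223, 0.1106, -0.0248]
tool_rot: [-3.103, 0.484, -0.0]
force: [0.2, 0.7, 0.7]
finger_gap: 0.0854
```

play_rows(steps=[[[0,0,0,0,0,0,60],[0,0,0,0,0,0,85],[0,0,0,0,0,0,110],[0,0,0,0,0,0,255],[0,0,0,0,0,0,255],[0,0,0,0,0,0,255]]])

```text
t: 39.98
tcp_pos: [0.6226, 0.1106, -0.024]
tool_rot: [-3.102, 0.484, -0.001]
force: [-2.0, -0.5, 4.9]
finger_gap: 0.0533
```

play_rows(steps=[[[0,0,-30,0,0,0,255],[0,0,-70,0,0,0,255],[-14,-58,-90,0,0,-2,255],[-28,-115,-90,0,0,-4,255],[-43,-173,-90,0,0,-6,255],[-57,-230,-90,0,0,-8.2,255],[-57,-230,-90,0,0,-8.2,255],[-57,-230,-90,0,0,-8.2,255]]])

```text
t: 40.98
tcp_pos: [0.6381, 0.3462, 0.066]
tool_rot: [-3.13, 0.261, -0.001]
force: [0.5, -1.1, -1.1]
finger_gap: 0.0534
```

```bash
python3 - <<'E'
from h import *
s=r.observe();M=R.from_rotvec(s['tool_rot']).as_matrix();print(s['tcp_pos'],s['finger_gap'],'jaw',np.degrees(np.arctan2(M[1,1],M[0,1])))
print('shift',(M.T@(np.array([.6385,.3475,-.021])-s['tcp_pos'])*1000).round(1))
o=[]
for c in('wrist','scene','side'):
    d=r.get_image(c);o.append(d['pixels'])
    for q in('strainer','rest_strainer'):
      print(c,q,[(round(x['score'],2),np.round(x['centre'],4).tolist()) for x in r.tip_of(c,q)][:2])
save(np.hstack([cv2.resize(o[0],(400,300)),cv2.resize(o[1][240:390,200:400],(400,300))]),'w9')
E
```

```text
[0.63814503 0.34620927 0.06604205] 0.05340367733247643 jaw -99.5428501310096
shift [ 0.1 -1.3 87. ]
wrist strainer [(0.74, [0.6124, 0.3499, 0.0871])]
wrist rest_strainer [(0.67, [0.6079, 0.3544, 0.005])]
scene strainer [(0.76, [0.6089, 0.3463, 0.0903]), (0.71, [0.583, -0.1211, 0.0009])]
scene rest_strainer [(0.92, [0.608, 0.3495, -0.003])]
side strainer [(0.72, [0.6102, 0.3542, 0.0897]), (0.71, [0.6112, -0.3549, 0.0006])]
side rest_strainer [(0.57, [0.6102, 0.356, -0.0008])]
```

View pics/w9.png

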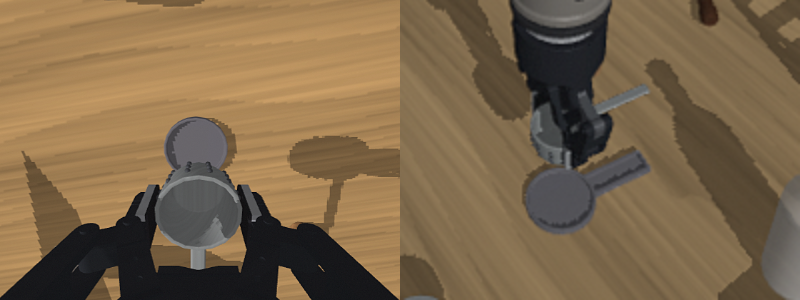

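The strainer hangs level with its handle parallel to the arm. It needs about 3 mm of correction, then I lower it.

play_rows(steps=[[[-2,-2.5,30,0,0,0,255],[-2,-2.5,60,0,0,0,255],[-2,-2.5,75,0,0,0,255],[-2,-2.5,82,0,0,0,255],[-2,-2.5,86,0,0,0,255],[-2,-2.5,86,0,0,0,255],[-2,-2.5,86,0,0,0,255]]])

```text
t: 42.3
tcp_pos: [0.6376, 0.3497, -0.0186]
tool_rot: [-3.128, 0.262, -0.003]
force: [0.1, 0.4, -1.5]
finger_gap: 0.053
```

play_rows(steps=[[[0,0,0.5,0,0,0,255],[0,0,0.5,0,0,0,70],[0,0,0.5,0,0,0,40],[0,0,0.5,0,0,0,0],[0,0,0.5,0,0,0,0],[0,0,-40,0,0,0,0],[0,0,-90,0,0,0,0],[0,0,-150,0,0,0,0]]])

```text
t: 43.3
tcp_pos: [0.6364, 0.3489, 0.1319]
tool_rot: [-3.129, 0.262, -0.0]
force: [1.1, 0.7, -0.3]
finger_gap: 0.0855
```

play_rows(steps=[[[-20,50,-30,0,0,0,0],[-40,100,-60,0,0,0,0],[-60,150,-60,0,0,0,0],[-60,150,-60,0,0,0,0],[-60,150,-60,0,0,0,0]]])

```text
t: 43.92
tcp_pos: [0.5525, 0.2115, 0.1921]
tool_rot: [-3.128, 0.262, -0.001]
force: [0.3, 1.3, -0.3]
finger_gap: 0.0858
```

```bash
python3 - <<'E'
from h import *
s=r.observe();print(s['tcp_pos'],s['finger_gap'],s['force'].round(1))
o=[]
for c in('wrist','scene','side'):
    d=r.get_image(c);o.append(d['pixels'])
    for q in('strainer','rest_strainer','cup_large','cup_small','pestle','spoon_rest','bottle'):
      print(c,q,[(round(x['score'],2),np.round(x['centre'],3).tolist()) for x in r.tip_of(c,q)][:2])
z=lambda i,y,x,h,w:cv2.resize(i[y:y+h,x:x+w],(400,300),interpolation=2)
save(np.vstack([np.hstack([z(o[1],285,230,90,120),z(o[1],110,110,120,160)]),np.hstack([z(o[2],210,290,120,160),z(o[0],0,0,420,560)])]),'w10')
E
```

```text
[0.552461   0.21150563 0.19208593] 0.08580948506817662 [ 0.3  1.3 -0.3]
wrist strainer [(0.84, [0.609, 0.354, 0.005])]
wrist rest_strainer [(0.79, [0.608, 0.356, 0.004])]
wrist cup_large []
wrist cup_small []
wrist pestle [(0.96, [0.341, 0.003, 0.01]), (0.78, [0.343, 0.239, 0.009])]
wrist spoon_rest [(0.62, [0.487, -0.005, -0.0])]
wrist bottle [(0.7, [0.509, 0.537, -0.002])]
scene strainer [(0.89, [0.606, 0.355, 0.002]), (0.53, [0.583, -0.119, 0.018])]
scene rest_strainer [(0.77, [0.609, 0.35, -0.002]), (0.75, [0.489, -0.003, -0.002])]
scene cup_large [(0.78, [0.612, -0.358, 0.004]), (0.33, [0.608, -0.36, 0.002])]
scene cup_small [(0.58, [0.416, -0.123, 0.003])]
scene pestle [(0.77, [0.582, -0.119, 0.014]), (0.6, [0.341, 0.006, 0.012])]
scene spoon_rest [(0.84, [0.49, -0.003, -0.001]), (0.65, [0.58, -0.12, 0.017])]
scene bottle [(0.96, [0.508, 0.536, 0.003])]
side strainer [(0.46, [0.609, 0.358, 0.003])]
side rest_strainer [(0.65, [0.615, 0.359, 0.0])]
side cup_large [(0.85, [0.609, -0.356, 0.002]), (0.24, [0.612, -0.356, -0.001])]
side cup_small [(0.75, [0.41, -0.126, -0.002])]
side pestle [(0.85, [0.577, -0.118, 0.016]), (0.66, [0.34, 0.24, 0.008])]
side spoon_rest [(0.7, [0.491, -0.004, 0.0]), (0.64, [0.582, -0.118, 0.002])]
side bottle [(0.77, [0.51, 0.533, 0.002])]
```

View pics/w10.png

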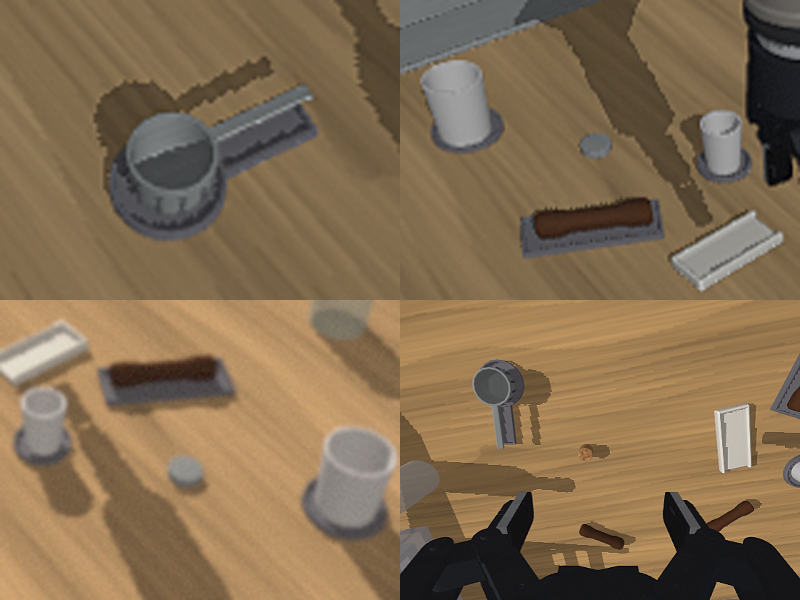

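All four things sit inside their rims, upright or lying as asked. Every underside measures at rest-floor height, and the spoon rest and bottle have not moved. Handing in.

```bash
python3 -c "
from rig import r
print(r.job_done(), r.observe()['t'])"
```

```text
the job is handed in; nothing more can be done
the job is handed in; nothing more can be done
```

All four things are on their rests and let go, done in the order listed, and the job was handed in at about 45 s of the 112 s.

**Last checks:** the closing pictures show both cups upright inside their rims and the pestle lying in its tray. The strainer stands in the well with its handle over the arm. The networks put each thing within about 3–6 mm of its rest's centre and at the right height. The spoon rest and bottle measured where they were at the start. I saw no force reading above about 7 N.

**What went wrong or disagreed:**
- **Tool offset:** the real fingertips end about 28–30 mm short of the reported tool point, so my first closings on both cups missed. The arm was also still moving when I first closed on the large cup. I allowed for the offset from the small cup onward.
- **Large cup:** it was picked up by its wall, one finger inside, and may have been nudged a little before that.
- **Pestle:** I regripped it once 9 mm lower, then released it about 2 mm above the tray floor because of the tray's rim.

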